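# Weigh two setting weights and keep the heavier

## Task

One of the two look-alike dark steel knobbed weights already stands on a pan of the balance. Set the other one gently upright on the empty opposite pan, let go and see which goes down, then stand the heavier one upright on the cherry setting board and leave the lighter one standing on its pan.

Things in the scene. Friction and masses are not known exactly. Their poses are not given: they have to be found in the camera images.
- balance: iron-footed balance fixed on the desk, 85 x 250 mm. Origin under its centre at desk level, y along the beam. Level round pans, 96 mm across, at y = +100 and -100 mm; upper face 68 mm above the desk when down, 92 mm when up (nothing is higher). +y pan starts loaded and down. No springs; damped: the heavier pan sinks fully, usually within 1 s, in a few seconds if nearly equal.
- weight_a: plain dark steel weight, round about z: foot 40 mm across, 24 mm high; neck 14 mm; grip knob 25 mm across, 34 to 58 mm above the underside. Origin: centre of the underside, z up. 0.2 to 0.5 kg; looks like the other but differs in mass. It starts on the balance's +y pan.
- weight_b: plain dark steel weight, round about z: foot 40 mm across, 24 mm high; neck 14 mm; grip knob 25 mm across, 34 to 58 mm above the underside. Origin: centre of the underside, z up. 0.2 to 0.5 kg; looks like the other but differs in mass. It starts on the desk.
- board: cherry setting board fixed on the desk, 240 mm (its x) by 100 mm (its y), 10 mm groove along its middle. Origin at the centre of its underside; its flat upper face is 18 mm higher. A weight may stand anywhere on it, also across the groove.
Not all that is in view belongs to the job. What is shaped like the weight_b but orange or purple is not meant. What is shaped like the weight_a but orange is not meant.

How it is judged (in metres and radians):
On the way:
1. both weights stand upright on opposite pans of the balance, let go of (x of weight_a in the frame of balance between -0.035 and 0.035 m and y of weight_a in the frame of balance between 0.065 and 0.135 m and z of weight_a in the frame of balance between 0.055 and 0.105 m and x of weight_b in the frame of balance between -0.035 and 0.035 m and y of weight_b in the frame of balance between -0.135 and -0.065 m and z of weight_b in the frame of balance between 0.055 and 0.105 m and contact force between each of the arm, the fingers and weight_a below 0.05 N and contact force between each of the arm, the fingers and weight_b below 0.05 N and angle between each of weight_a, weight_b's own z axis and vertical below 0.17 rad), for 0.3 s.
At the end, for the whole second after the job is handed in: The heavier weight stands still and upright (10 degrees) on the board, its centre within 115 mm of the board's centre lengthwise and 45 mm crosswise; the lighter one likewise on its own pan, within 35 mm of the pan's centre each way. If their masses differ by under 2 %, either may be on the board (((x of weight_a in the frame of board between -0.115 and 0.115 m and y of weight_a in the frame of board between -0.045 and 0.045 m and z of weight_a in the frame of board between 0.012 and 0.026 m and x of weight_b in the frame of balance between -0.035 and 0.035 m and y of weight_b in the frame of balance between -0.135 and -0.065 m and z of weight_b in the frame of balance between 0.055 and 0.105 m and linear speed of each of weight_a, weight_b below 0.02 m/s and angle between each of weight_a, weight_b's own z axis and vertical below 0.17 rad and contact force between weight_b and balance between 1 and 3.602 N) or (x of weight_b in the frame of board between -0.115 and 0.115 m and y of weight_b in the frame of board between -0.045 and 0.045 m and z of weight_b in the frame of board between 0.012 and 0.026 m and x of weight_a in the frame of balance between -0.035 and 0.035 m and y of weight_a in the frame of balance between 0.065 and 0.135 m and z of weight_a in the frame of balance between 0.055 and 0.105 m and linear speed of each of weight_a, weight_b below 0.02 m/s and angle between each of weight_a, weight_b's own z axis and vertical below 0.17 rad and contact force between weight_b and board above 3.461 N))); the robot touches nothing.
It fails at once if a weight is dropped or rammed on the balance (over 40 N) (contact force between any of weight_a, weight_b and balance above 40 N).
It also fails if it takes over 64 s, if anything falls off the work surface, if the arm or the gripper's body presses on something with over 40 N, if the wrist force passes 120 N, or if a joint passes its speed limit or range.

## Robot

A 6-joint arm with a two-finger parallel gripper is mounted at the origin on the work surface. World frame = base frame: x ahead of the robot, y to its left, z up, the work surface at z = 0. Lengths are in mm, angles in rad, forces in N, time in s.
With the tool pointing down it reaches from about 375 to 825 mm from the base axis. Payload 5.5 kg.
Tool frame: the origin (TCP) lies on the centre line of the jaws, within the pads' length; the fingertips stand 19 mm ahead of it and the grasp point (between the pads) is the TCP; z points along the fingers, x is the direction in which the jaws open and shut, and the axes are right-handed (so a half turn about z gives the same grasp; the last joint's range is limited). The gripper opens to 85 mm and grips with 20 to 120 N. Pads are 22 mm wide; open, the fingers measure 114 mm over their backs; the gripper's body (76 mm by 85 mm) begins 54 mm behind the grasp point. The pads swing forward as they close: fully open they stand 13 mm farther back than shut.
Start: joints at [1.166, 0.314, -0.047, 1.21, 0, 1.571], TCP at [236.297, 551.506, 250.299] pointing down, gripper open.
Joint ranges: [-2.67, 2.67], [-0.69, 1.73], [-1.03, 1.25], [-2.08, 2.16], [-1.42, 1.45], [-3.14, 3.14]. Speed limits (rad/s): [2.39, 2.39, 3.01, 3.14, 3.14, 3.14].

## Interface

Orientations are given as a unit quaternion [x, y, z, w].
In Python, from station import manip gives the robot as it stands.
- The arm moves only by the tool carry_out, never from a script. Its argument "moves" is one flat list of numbers, 6 for each row, row after row: the shift along the world's x, y, z in cm, then the turn, a rotation vector about the world's x, y, z in rad. A call has 1 to 12 rows; each row shifts and turns the pose as measured when the row begins; what a row does not reach is not made up. A row lasts 1/10 s, in which the tool goes at most 50 mm and 8.59 degrees, less where a joint would pass 70% of its speed; a pose out of reach is approached as far as the arm can. A call is refused whole if a number of a shift passes 5 or a number of a turn 0.15, either way. A call with a gripper value outside its range is refused whole. "gripper" is the opening in per cent of the stroke, from 0 (shut) to 100 (fully open), set as the call begins (left out, the last holds). The fingers move at their own pace and stop on an object; "squeeze" is the grip in N (left out, the last holds). Time passes only in rows, so rows that do not move let the fingers close. It gives the time, the measured TCP pose, the force and the opening at its end, in the units of the state.
- manip.read_state(): the state, without advancing time (a new reading comes with each control period).
- manip.grab_frame(name): name is "side" or "top"; returns the picture (420x560x3 uint8, red, green, blue); there is no depth.
- manip.calibration(name): a dict with "fx", "fy", "cx", "cy" (pixels), "camera_from_world" (4x4, takes a point from world to camera coordinates). Camera axes: x right, y up, looking along -z (the intrinsics and any distortion apply to the point x, -y, -z); pixel columns grow to the right and rows downward; lengths in mm; the calibration is good to about 2 mm. A picture is of the moment at which its call begins. calibration takes no time and is no camera call.
- manip.sign_off(): hands the job in, once; it reports no verdict.
Trained networks look in the newest picture that a camera, given by its name, has taken for a name from the list of things; names that differ only in an ending like _2 or _b are one class to them, and where a whole thing is asked for, a point or a joint stands for the part that bears it (a point fixed in the world has none). Each returns a list of dicts, best first, with "conf" (0 to 1); they miss things now and then, are a little off and sometimes report something else, mostly with a low value. They report only what shows in the picture. A call takes as long as a camera call. They do not tell look-alikes from the thing itself.
- manip.trace(camera, query): "pixels" (420x560 bool, what is visible of it) and "rect" ([left, top, right, bottom] in pixels, round what is visible of it).
The state is a dict: "t": time; "q": joint angles; "joint_velocities": joint speeds; "tau": joint torques, N m; "eef_pos": TCP position; "ee_rot": TCP orientation; "ft_force": force on the tool from outside, world axes, zero at the start; "ft_torque": the same for the moment, N m; "finger_gap": opening from 0.0 (shut) to 1.0 (fully open).
Only numpy, scipy, OpenCV 4.12 (cv2) and the standard library are available. Lean on these libraries where they do the work, as an engineer would, in place of code of your own. Each camera call takes 0.05 s, during which the arm holds its last target.

## Working session

There is one attempt and no reset: what is moved stays moved. The work goes in short steps, Python scripts to look and compute and a tool call to move; the robot and the scene stay as the last step left them, time stands still between calls to the robot, and variables do not carry over. Pictures are saved under pics/ and viewed, and the job is handed in when it is done.

Besides the shell and the picture viewer there is one more tool, called after "Emit:" as name(argument=value, ...) on one line, values as JSON. carry_out: Moves the arm, as the interface text tells. Its arguments: {"type":"object","properties":{"moves":{"type":"array","items":{"type":"number"}},"gripper":{"type":"number"},"squeeze":{"type":"number"}},"required":["moves"]}

```bash
mkdir -p pics; python3 - <<'E'
from station import manip
import cv2, numpy as np
s=manip.read_state(); print({k:np.round(v,3).tolist() for k,v in s.items()})
for n in ("top","side"):
    f=manip.grab_frame(n); cv2.imwrite(f"pics/{n}0.png",f[:,:,::-1])
    c=manip.calibration(n); print(n,{k:np.round(v,3).tolist() for k,v in c.items()})
    for q in ("weight_a","weight_b","balance","board"):
        print(n,q,[(round(float(d["conf"]),2),np.round(d["rect"]).tolist()) for d in manip.trace(n,q)])
E
```

```text
{'t': 0.0, 'q': [1.166, 0.314, -0.048, 1.21, -0.0, 1.571], 'joint_velocities': [0.0, -0.001, 0.001, -0.0, 0.0, 0.001], 'tau': [-0.0, -53.959, 33.975, 0.019, -0.0, 0.0], 'eef_pos': [236.079, 551.0, 249.434], 'ee_rot': [0.835, 0.551, -0.001, 0.0], 'ft_force': [0.415, 0.981, -0.256], 'ft_torque': [-0.06, 0.039, 0.03], 'finger_gap': 0.999}
top {'fx': 511.568, 'fy': 511.568, 'cx': 279.373, 'cy': 209.528, 'camera_from_world': [[-0.001, -1.0, 0.005, -27.842], [0.983, 0.0, 0.183, -538.872], [-0.183, 0.005, 0.983, -1374.471], [0.0, 0.0, 0.0, 1.0]]}
top weight_a [(0.68, [388.0, 227.0, 403.0, 242.0]), (0.66, [232.0, 163.0, 243.0, 176.0]), (0.65, [191.0, 208.0, 208.0, 221.0]), (0.61, [407.0, 252.0, 422.0, 267.0]), (0.47, [362.0, 212.0, 376.0, 231.0])]
top weight_b [(0.68, [388.0, 227.0, 403.0, 242.0]), (0.66, [232.0, 163.0, 243.0, 176.0]), (0.65, [191.0, 208.0, 208.0, 221.0]), (0.61, [407.0, 252.0, 422.0, 267.0]), (0.47, [362.0, 212.0, 376.0, 231.0])]
top balance [(0.56, [216.0, 153.0, 296.0, 250.0])]
top board [(0.68, [138.0, 194.0, 179.0, 279.0])]
side {'fx': 543.224, 'fy': 543.224, 'cx': 272.263, 'cy': 211.729, 'camera_from_world': [[0.966, -0.257, 0.016, -496.922], [0.118, 0.497, 0.86, -121.452], [-0.228, -0.829, 0.511, -1069.029], [0.0, 0.0, 0.0, 1.0]]}
side weight_a [(0.96, [307.0, 161.0, 327.0, 189.0]), (0.88, [292.0, 332.0, 319.0, 370.0]), (0.83, [248.0, 173.0, 268.0, 197.0]), (0.77, [257.0, 356.0, 283.0, 400.0]), (0.75, [302.0, 296.0, 326.0, 334.0])]
side weight_b [(0.96, [307.0, 161.0, 327.0, 189.0]), (0.88, [292.0, 332.0, 319.0, 370.0]), (0.83, [248.0, 173.0, 268.0, 197.0]), (0.77, [257.0, 356.0, 283.0, 400.0]), (0.75, [302.0, 296.0, 326.0, 334.0])]
side balance [(0.82, [233.0, 177.0, 339.0, 255.0])]
side board [(0.94, [175.0, 156.0, 275.0, 194.0])]
```

View pics/top0.png

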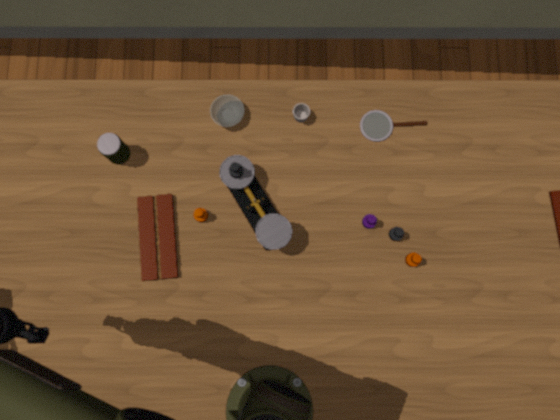

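View pics/side0.png

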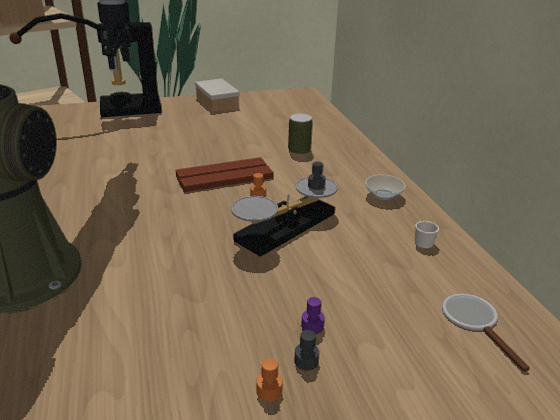

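```bash
python3 - <<'E'
import cv2, numpy as np
t=cv2.imread("pics/top0.png")[140:290,130:440]; s=cv2.imread("pics/side0.png")[140:420,170:360]
cv2.imwrite("pics/top0c.png",cv2.resize(t,None,fx=2.5,fy=2.5,interpolation=3)); cv2.imwrite("pics/side0c.png",cv2.resize(s,None,fx=2.1,fy=2.1,interpolation=3))
E
```

```text
(no output)
```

View pics/top0c.png

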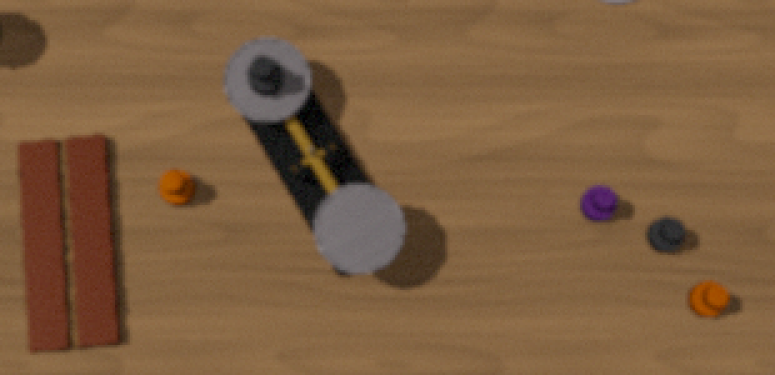

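View pics/side0c.png

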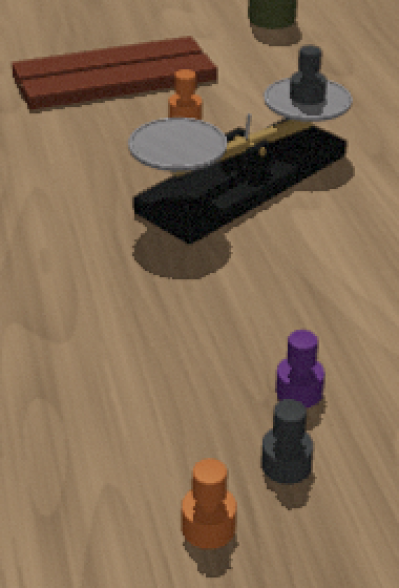

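Candidates in the top view are: dark on pan (237,170), dark on desk (397,234), purple (369,221), orange (414,260) and orange (200,215). weight_b is the dark one on the desk at (397,234), and the crop confirms it. weight_a is the dark one on the pan.

```bash
cat > h.py <<'E'
from station import manip
import cv2, numpy as np
from scipy.optimize import least_squares
def proj(c,P):
    P=np.atleast_2d(P); M=np.array(c["camera_from_world"]); p=P@M[:3,:3].T+M[:3,3]
    return np.c_[c["cx"]+c["fx"]*p[:,0]/-p[:,2], c["cy"]-c["fy"]*p[:,1]/-p[:,2]]
def circ(x,y,z,r):
    a=np.linspace(0,2*np.pi,48,endpoint=False); return np.c_[x+r*np.cos(a),y+r*np.sin(a),np.full(48,z)]
def wpts(x,y,z): return np.vstack([circ(x,y,z,20),circ(x,y,z+24,20),circ(x,y,z+34,12.5),circ(x,y,z+58,12.5)])
def rect(p): return np.r_[p.min(0),p.max(0)]
C={n:manip.calibration(n) for n in("top","side")}
def fitw(rects,z0,x0,fz=False):
    def f(v):
        z=v[2] if fz else z0
        return np.concatenate([rect(proj(C[n],wpts(v[0],v[1],z)))-(np.array(r)+[0,0,0,0]) for n,r in rects])
    s=least_squares(f,[*x0,z0] if fz else x0,loss="soft_l1"); return s.x,np.round(s.fun,1)
def unproj(c,uv,z):
    f=lambda v: proj(c,[v[0],v[1],z])[0]-uv
    return least_squares(f,[500,0]).x
E
python3 - <<'E'
from h import *
for n in("top","side"):
    manip.grab_frame(n)
D={n:{q:manip.trace(n,q) for q in("weight_a","balance","board")} for n in C}
def pick(n,uv):
    return min(D[n]["weight_a"],key=lambda d:np.hypot((d["rect"][0]+d["rect"][2])/2-uv[0],(d["rect"][1]+d["rect"][3])/2-uv[1]))["rect"]
for nm,t,s,z in [("b",(395,234),(306,351),0),("a",(237,169),(317,175),68),("purple",(369,221),(314,315),0),("orange",(414,260),(270,378),0),("orange2",(200,215),(258,185),0)]:
    rs=[("top",pick("top",t)),("side",pick("side",s))]
    print(nm,[np.round(r).tolist() for _,r in rs])
    x0=unproj(C["top"],t,z+25)
    for k in (rs,rs[1:]): print("  ",fitw(k,z,x0))
    print("  freez",fitw(rs,z,x0,True))
im=manip.grab_frame("top")
hsv=cv2.cvtColor(im,cv2.COLOR_RGB2HSV)
# pans: low-saturation bright
m=((hsv[...,1]<60)&(hsv[...,2]>90)).astype(np.uint8); m[:150]=0;m[260:]=0;m[:,:205]=0;m[:,310:]=0
n,l,st,ce=cv2.connectedComponentsWithStats(m)
for i in range(1,n):
    if st[i,4]>100:
        cs,_=cv2.findContours((l==i).astype(np.uint8),0,1); e=cv2.fitEllipse(cv2.convexHull(cs[0])); print(st[i],e, unproj(C["top"],e[0],92),unproj(C["top"],e[0],68))
sd=manip.grab_frame("side"); hsv=cv2.cvtColor(sd,cv2.COLOR_RGB2HSV)
m=((hsv[...,1]<60)&(hsv[...,2]>90)).astype(np.uint8); m[:160]=0;m[230:]=0;m[:,:225]=0;m[:,345:]=0
n,l,st,ce=cv2.connectedComponentsWithStats(m)
for i in range(1,n):
    if st[i,4]>100:
        cs,_=cv2.findContours((l==i).astype(np.uint8),0,1); e=cv2.fitEllipse(cv2.convexHull(cs[0])); print("side",st[i],e, unproj(C["side"],e[0],92),unproj(C["side"],e[0],68))
for nm in("top","side"):
    mk=D[nm]["board"][0]["pixels"].astype(np.uint8); cs,_=cv2.findContours(mk,0,1); c=max(cs,key=cv2.contourArea)
    r=cv2.minAreaRect(c); print(nm,"board",[unproj(C[nm],p,18 if nm=="top" else 18).round(1).tolist() for p in cv2.boxPoints(r)], unproj(C[nm],r[0],15), cv2.boxPoints(r).round())
E
```

```text
b [[388.0, 226.0, 403.0, 244.0], [293.0, 330.0, 320.0, 369.0]]
   (array([ 475.25529814, -356.76983565]), array([-0.6,  0.3,  0.7, -2. ,  0.4, -1.3, -0.9,  1.5]))
   (array([ 475.84410751, -356.38950619]), array([ 0.7, -1.5, -0.6,  1.3]))
  freez (array([ 4.75279487e+02, -3.56734892e+02, -1.70408157e-01]), array([-0.6,  0.3,  0.6, -2. ,  0.4, -1.2, -0.9,  1.6]))
a [[235.0, 161.0, 241.0, 179.0], [248.0, 175.0, 267.0, 198.0]]
   (array([505.73323396,  87.98045844]), array([-5.9, 50.3,  3.6, 48.4,  1.7, -7.3,  1.1,  0.2]))
   (array([500.67836616,  80.16767868]), array([ 0.3, -5.6, -0.3,  2.1]))
  freez (array([508.37019627,  96.43282205,  60.43447177]), array([-8.7, 49.9,  0.8, 47.9,  2. , -6. ,  1.2,  1.2]))
purple [[361.0, 214.0, 377.0, 229.0], [293.0, 330.0, 320.0, 369.0]]
   (array([ 500.12549025, -289.460154  ]), array([  2.1,   3.6,   1.8,   3.9,   2.9, -30.5,  -0. , -30.3]))
   (array([ 475.84410749, -356.38950623]), array([ 0.7, -1.5, -0.6,  1.3]))
  freez (array([ 502.75984719, -295.15952484,  -65.61663201]), array([ 0.3,  6.5, -0.7,  6.1,  3.9,  0.4,  0.2, -0.7]))
orange [[40
[... 1062 characters left out ...]
4 -11.53060894]
side [295 177  43  21 405] ((316.04205322265625, 186.4720458984375), (21.308685302734375, 42.14836120605469), 93.43687438964844) [626.35692222  49.09953034] [642.30380042  91.61099604]
side [231 196  47  25 915] ((253.80557250976562, 207.75405883789062), (25.107181549072266, 47.004085540771484), 88.64004516601562) [470.62013103 -10.17662916] [479.96283014  29.82116992]
top board [[584.0, 384.6], [592.6, 276.4], [352.4, 249.4], [344.4, 354.4]] [466.89304736 316.75551602] [[135. 196.]
 [173. 193.]
 [179. 278.]
 [141. 281.]]
side board [[343.8, 363.2], [612.4, 389.6], [583.3, 243.7], [337.6, 226.7]] [466.45058311 308.37581069] [[175. 168.]
 [271. 155.]
 [274. 179.]
 [179. 193.]]
```

```bash
cat > path.py <<'E'
import numpy as np
def arc(p0,p1,z0,z1,n,yaw):
    a=np.arctan2([p0[1],p1[1]],[p0[0],p1[0]]); r=np.hypot([p0[0],p1[0]],[p0[1],p1[1]])
    A=np.linspace(*a,n+1);R=np.linspace(*r,n+1);P=np.c_[R*np.cos(A),R*np.sin(A),np.linspace(z0,z1,n+1)]/10
    for i,d in enumerate(np.diff(P,axis=0)): print(",".join(f"{v:.2f}" for v in d)+f",0,0,{yaw/n:.3f},", end="\n" if i%12==11 else " ")
    print()
E
python3 -c "
from path import *
arc((236.1,551),(475.3,-356.8),249,150,24,-1.81)"; ls; python3 - <<'E'
from h import *
print(fitw([("side",[307,161,327,189])],68,[643,92]))
print(proj(C["top"],[[643,92,68]]))
E
```

```text
4.07,-1.95,-0.41,0,0,-0.075, 3.91,-2.25,-0.41,0,0,-0.075, 3.73,-2.54,-0.41,0,0,-0.075, 3.53,-2.82,-0.41,0,0,-0.075, 3.30,-3.07,-0.41,0,0,-0.075, 3.06,-3.31,-0.41,0,0,-0.075, 2.80,-3.53,-0.41,0,0,-0.075, 2.53,-3.73,-0.41,0,0,-0.075, 2.24,-3.91,-0.41,0,0,-0.075, 1.94,-4.07,-0.41,0,0,-0.075, 1.63,-4.20,-0.41,0,0,-0.075, 1.30,-4.31,-0.41,0,0,-0.075,
0.98,-4.39,-0.41,0,0,-0.075, 0.64,-4.45,-0.41,0,0,-0.075, 0.30,-4.49,-0.41,0,0,-0.075, -0.03,-4.49,-0.41,0,0,-0.075, -0.37,-4.48,-0.41,0,0,-0.075, -0.71,-4.44,-0.41,0,0,-0.075, -1.04,-4.37,-0.41,0,0,-0.075, -1.37,-4.28,-0.41,0,0,-0.075, -1.68,-4.16,-0.41,0,0,-0.075, -1.99,-4.02,-0.41,0,0,-0.075, -2.29,-3.86,-0.41,0,0,-0.075, -2.57,-3.67,-0.41,0,0,-0.075,

h.py
path.py
pics
(array([645.35543778,  96.10081017]), array([ 1.1, -0.5, -1. ,  0.5]))
[[236.30144644 171.56348393]]
```

Emit:
carry_out(moves=[4.1, -1.9, -0.3, 0, 0, -0.075, 3.9, -2.2, -0.3, 0, 0, -0.075, 3.7, -2.5, -0.3, 0, 0, -0.075, 3.5, -2.8, -0.3, 0, 0, -0.075, 3.3, -3.1, -0.3, 0, 0, -0.075, 3.1, -3.3, -0.3, 0, 0, -0.075, 2.8, -3.5, -0.3, 0, 0, -0.075, 2.5, -3.7, -0.3, 0, 0, -0.075, 2.2, -3.9, -0.3, 0, 0, -0.075, 1.9, -4.1, -0.3, 0, 0, -0.075, 1.6, -4.2, -0.3, 0, 0, -0.075, 1.3, -4.3, -0.3, 0, 0, -0.075], gripper=70)

```text
t: 2.2
eef_pos: [585.0, 146.9, 213.7]
ee_rot: [0.993, 0.121, 0.004, -0.001]
ft_force: [-0.2, -0.1, 0.7]
finger_gap: 0.706
```

Emit:
carry_out(moves=[1.0, -4.4, -0.3, 0, 0, -0.075, 0.6, -4.5, -0.3, 0, 0, -0.075, 0.3, -4.5, -0.3, 0, 0, -0.075, 0, -4.5, -0.3, 0, 0, -0.075, -0.4, -4.5, -0.4, 0, 0, -0.075, -0.7, -4.4, -0.4, 0, 0, -0.075, -1.0, -4.4, -0.4, 0, 0, -0.075, -1.4, -4.3, -0.4, 0, 0, -0.075, -1.7, -4.2, -0.4, 0, 0, -0.075, -2.0, -4.0, -0.4, 0, 0, -0.075, -2.3, -3.9, -0.4, 0, 0, -0.075, -2.6, -3.7, -0.4, 0, 0, -0.075])

```text
t: 3.4
eef_pos: [483.0, -389.3, 168.6]
ee_rot: [0.94, -0.341, 0.008, 0.002]
ft_force: [0.7, -0.3, -0.1]
finger_gap: 0.7
```

Emit:
carry_out(moves=[-0.8, 3.2, -2.0, 0.009, 0.014, 0, 0, 0, -3, 0, 0, 0, 0, 0, 0, 0, 0, 0])

```text
t: 3.7
eef_pos: [469.6, -364.9, 117.8]
ee_rot: [0.937, -0.349, 0.0, 0.001]
ft_force: [-0.2, 0.7, 0.9]
finger_gap: 0.697
```

```bash
python3 - <<'E'
from h import *
for n in C:
    f=manip.grab_frame(n); print(n,[(round(float(d["conf"]),2),np.round(d["rect"]).tolist()) for d in manip.trace(n,"weight_b")])
    s=manip.read_state(); u=proj(C[n],[s["eef_pos"]])[0]; print(u, np.round(s["eef_pos"],1),np.round(s["ee_rot"],4))
    x,y=proj(C[n],[[475,-357,45]])[0].astype(int); cv2.imwrite(f"pics/{n}1.png",cv2.resize(f[max(0,y-60):y+50,x-70:x+70,::-1],None,fx=4,fy=4,interpolation=3))
E
```

```text
top [(0.64, [192.0, 211.0, 205.0, 221.0]), (0.6, [361.0, 215.0, 377.0, 229.0]), (0.58, [235.0, 162.0, 243.0, 181.0])]
[408.16319125 229.58994789] [ 472.  -365.8  121.3] [ 0.9374 -0.3482  0.0024  0.0016]
side [(0.75, [258.0, 357.0, 284.0, 398.0]), (0.71, [292.0, 329.0, 318.0, 370.0]), (0.61, [303.0, 294.0, 327.0, 331.0]), (0.59, [248.0, 173.0, 267.0, 199.0])]
[310.14803455 306.94081764] [ 473.4 -366.3  122.6] [ 0.9375 -0.3479  0.0038  0.002 ]
```

View pics/side1.png

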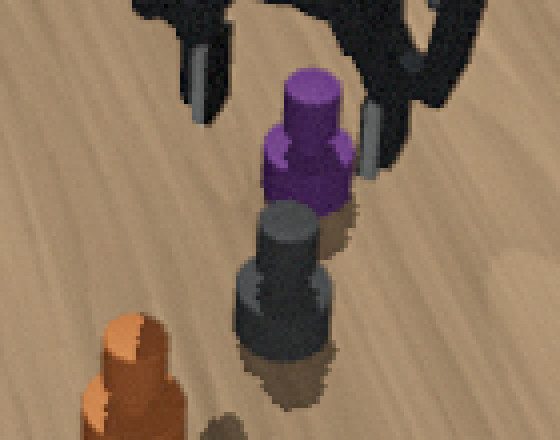

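View pics/top1.png

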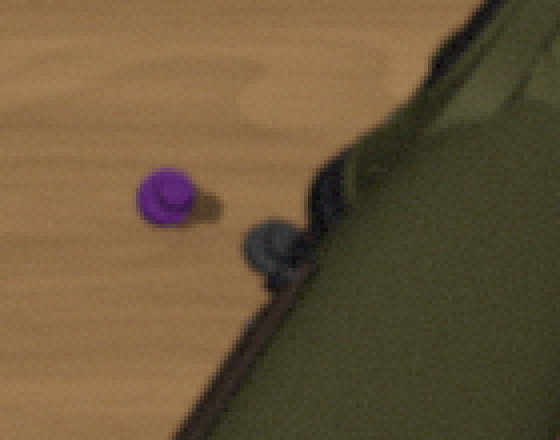

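The side view shows the open jaws straddling the line of the dark weight. It stands at crop centre, with purple behind and orange in front. I still need +2 mm in x and +10 mm in y.

Emit:
carry_out(moves=[0.2, 1.0, -1.5, 0, 0, 0, 0, 0, 0, 0, 0, 0, 0, 0, -2, 0, 0, 0, 0, 0, 0, 0, 0, 0, 0, 0, 0, 0, 0, 0], gripper=60)

```text
t: 4.4
eef_pos: [481.9, -359.0, 95.6]
ee_rot: [0.938, -0.346, 0.01, 0.004]
ft_force: [0.0, 0.3, 1.7]
finger_gap: 0.601
```

```bash
python3 - <<'E'
from h import *
for i in range(3):
    s=manip.read_state(); print(np.round(s["t"],2),np.round(s["eef_pos"],1),np.round(s["ee_rot"],4),np.round(s["joint_velocities"],3)); 
    if i<2: manip.grab_frame("side")
E
```

```text
4.4 [ 481.9 -359.    95.6] [ 0.9381 -0.3461  0.0099  0.0041] [ 0.003  0.004 -0.005  0.009 -0.001 -0.003]
4.45 [ 481.6 -358.9   95.4] [ 0.9381 -0.3462  0.0097  0.004 ] [-0.001  0.    -0.006 -0.002  0.002 -0.   ]
4.5 [ 481.4 -358.8   95.2] [ 0.9381 -0.3463  0.0095  0.004 ] [-0.002  0.001 -0.007 -0.004  0.001  0.003]
```

```bash
cat >> h.py <<'E'
def corr(tx,ty,tz,yaw=None):
    s=manip.read_state(); p=np.array(s["eef_pos"]); x,y,z,w=s["ee_rot"]
    tzv=np.array([2*(x*z+w*y),2*(y*z-w*x),-1]); rv=np.cross(tzv,[0,0,-1])
    yw=2*np.arctan2(y,x)
    d=None if yaw is None else (yaw-yw+np.pi/2)%np.pi-np.pi/2
    print("t",round(s["t"],2),"pos",p.round(1),"d_cm",((np.array([tx,ty,tz])-p)/10).round(2),"tiltfix",rv.round(3),"yaw",round(yw,3),"dyaw",d,"gap",round(s["finger_gap"],3),"F",np.round(s["ft_force"],1))
E
python3 -c "
from h import *
corr(475.5,-356.7,49)"
```

```text
t 4.5 pos [ 481.4 -358.8   95.2] d_cm [-0.59  0.21 -4.62] tiltfix [0.014 0.015 0.   ] yaw -0.707 dyaw None gap 0.595 F [-0.6  0.8  0.1]
```

Emit:
carry_out(moves=[-0.6, 0.2, -1, 0.014, 0.015, 0, 0, 0, -0.5, 0, 0, 0])

```text
t: 4.7
eef_pos: [476.1, -357.6, 81.7]
ee_rot: [0.938, -0.346, 0.001, 0.0]
ft_force: [-0.9, 0.3, 0.1]
finger_gap: 0.602
```

```bash
python3 -c "
from h import *
corr(475.5,-356.7,49); manip.grab_frame('side'); corr(475.5,-356.7,49); manip.grab_frame('side'); corr(475.5,-356.7,49)"
```

```text
t 4.7 pos [ 476.1 -357.6   81.7] d_cm [-0.06  0.09 -3.27] tiltfix [0.001 0.002 0.   ] yaw -0.707 dyaw None gap 0.602 F [-0.9  0.3  0.1]
t 4.75 pos [ 476.3 -357.7   81.2] d_cm [-0.08  0.1  -3.22] tiltfix [0.001 0.002 0.   ] yaw -0.707 dyaw None gap 0.601 F [-0.3 -0.4 -0.2]
t 4.8 pos [ 476.4 -357.6   81.5] d_cm [-0.09  0.09 -3.25] tiltfix [0.001 0.002 0.   ] yaw -0.707 dyaw None gap 0.599 F [ 0.4  1.1 -0.8]
```

Emit:
carry_out(moves=[-0.1, 0.1, -1, 0, 0, 0, 0, 0, -1, 0, 0, 0, 0, 0, -0.9, 0, 0, 0, 0, 0, -0.3, 0, 0, 0])

```text
t: 5.2
eef_pos: [475.1, -356.5, 46.6]
ee_rot: [0.938, -0.346, 0.001, 0.0]
ft_force: [-0.5, -0.2, -0.7]
finger_gap: 0.601
```

```bash
python3 -c "
from h import *
f=manip.grab_frame('side'); cv2.imwrite('pics/side2.png',cv2.resize(f[260:400,230:390,::-1],None,fx=4,fy=4,interpolation=3)); corr(475.5,-356.7,48)"
```

```text
t 5.25 pos [ 475.  -356.4   46.5] d_cm [ 0.05 -0.03  0.15] tiltfix [0.001 0.002 0.   ] yaw -0.707 dyaw None gap 0.594 F [ 0.5  1.3 -1.2]
```

View pics/side2.png

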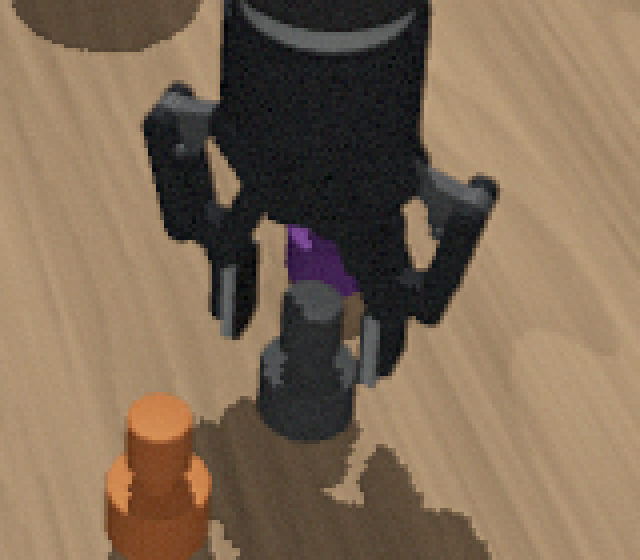

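The jaws straddle the dark knob, and purple and orange are clear. Closing.

Emit:
carry_out(moves=[0, 0, 0.1, 0, 0, 0, 0, 0, 0, 0, 0, 0, 0, 0, 0, 0, 0, 0, 0, 0, 0, 0, 0, 0], gripper=0, squeeze=60)

```text
t: 5.65
eef_pos: [475.3, -356.6, 47.5]
ee_rot: [0.938, -0.346, 0.001, 0.0]
ft_force: [0.8, -0.0, -3.3]
finger_gap: 0.274
```

```bash
python3 -c "
from h import *
corr(475.5,-356.7,48)"
```

```text
t 5.65 pos [ 475.3 -356.6   47.5] d_cm [ 0.02 -0.01  0.05] tiltfix [0.001 0.002 0.   ] yaw -0.707 dyaw None gap 0.274 F [ 0.8 -0.  -3.3]
```

Emit:
carry_out(moves=[0, 0, 1, 0, 0, 0, 0, 0, 3, 0, 0, 0, 0, 0, 4, 0, 0, 0, 0, 0, 4, 0, 0, 0, 0, 0, 3, 0, 0, 0, 0, 0, 0.5, 0, 0, 0])

```text
t: 6.25
eef_pos: [470.5, -353.0, 206.8]
ee_rot: [0.938, -0.346, -0.003, -0.001]
ft_force: [0.2, -0.1, -3.4]
finger_gap: 0.271
```

```bash
python3 -c "
from h import *
from path import arc
corr(471.2,-10.9,200)
f=manip.grab_frame('side'); cv2.imwrite('pics/side3.png',f[:,:,::-1]);
fs=[]
for i in range(4): manip.grab_frame('side'); fs.append(manip.read_state()['ft_force'][2])
print(np.round(fs,2))
corr(471.2,-10.9,200)
p=manip.read_state()['eef_pos']
arc(p,(471.2,-10.9),p[2],p[2]+15,12,.6)"
```

```text
t 6.25 pos [ 470.5 -353.   206.8] d_cm [ 0.07 34.21 -0.68] tiltfix [-0.005 -0.006 -0.   ] yaw -0.707 dyaw None gap 0.271 F [ 0.2 -0.1 -3.4]
[-5.24 -4.19 -4.64 -4.75]
t 6.5 pos [ 467.8 -350.9  200.1] d_cm [ 3.4e-01  3.4e+01 -1.0e-02] tiltfix [-0.011 -0.014 -0.   ] yaw -0.707 dyaw None gap 0.273 F [ 0.3  0.5 -4.7]
0.97,2.99,0.12,0,0,0.050, 0.78,3.00,0.12,0,0,0.050, 0.60,2.99,0.12,0,0,0.050, 0.43,2.97,0.12,0,0,0.050, 0.25,2.95,0.12,0,0,0.050, 0.08,2.91,0.12,0,0,0.050, -0.08,2.86,0.12,0,0,0.050, -0.24,2.81,0.12,0,0,0.050, -0.40,2.75,0.12,0,0,0.050, -0.55,2.67,0.12,0,0,0.050, -0.69,2.59,0.12,0,0,0.050, -0.82,2.50,0.12,0,0,0.050,
```

View pics/side3.png

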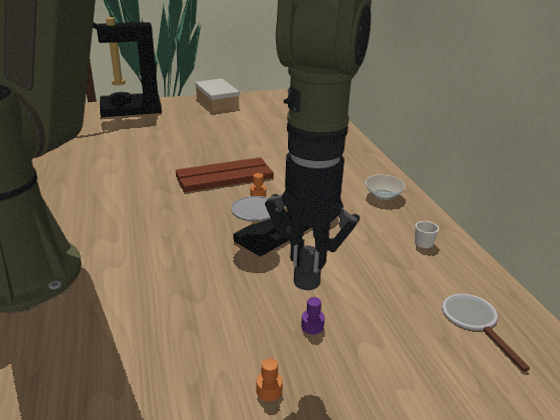

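weight_b is held upright in the jaws and lifted clear. Carrying it to the empty −y pan.

Emit:
carry_out(moves=[1.0, 3.0, 0.1, -0.011, -0.014, 0.05, 0.8, 3.0, 0.1, 0, 0, 0.05, 0.6, 3.0, 0.1, 0, 0, 0.05, 0.4, 3.0, 0.1, 0, 0, 0.05, 0.3, 2.9, 0.1, 0, 0, 0.05, 0.1, 2.9, 0.1, 0, 0, 0.05, -0.1, 2.9, 0.1, 0, 0, 0.05, -0.2, 2.8, 0.1, 0, 0, 0.05, -0.4, 2.7, 0, 0, 0, 0.05, -0.6, 2.6, 0, 0, 0, 0.05, -0.7, 2.5, 0, 0, 0, 0.05])

```text
t: 7.6
eef_pos: [466.4, -25.3, 183.8]
ee_rot: [0.997, -0.071, -0.018, 0.001]
ft_force: [0.1, 0.3, -4.7]
finger_gap: 0.273
```

```bash
python3 -c "
from h import *
corr(471.2,-10.9,165)
for i in range(3): manip.grab_frame('side')
corr(471.2,-10.9,165)"
```

```text
t 7.6 pos [466.4 -25.3 183.8] d_cm [ 0.48  1.44 -1.88] tiltfix [-0.001 -0.036 -0.   ] yaw -0.142 dyaw None gap 0.273 F [ 0.1  0.3 -4.7]
t 7.75 pos [466.2 -25.4 184. ] d_cm [ 0.5   1.45 -1.9 ] tiltfix [-0.001 -0.037 -0.   ] yaw -0.141 dyaw None gap 0.271 F [ 0.7 -0.7 -4.2]
```

Emit:
carry_out(moves=[0.5, 1.4, 0, 0, -0.037, 0, 0, 0, -1.5, 0, 0, 0])

```text
t: 7.95
eef_pos: [472.2, -12.0, 168.1]
ee_rot: [0.997, -0.072, 0.001, -0.0]
ft_force: [1.3, -0.2, -4.9]
finger_gap: 0.271
```

```bash
python3 -c "
from h import *
for i in range(2): f=manip.grab_frame('side')
cv2.imwrite('pics/side4.png',cv2.resize(f[130:280,210:370,::-1],None,fx=4,fy=4,interpolation=3))
t=manip.grab_frame('top'); cv2.imwrite('pics/top4.png',cv2.resize(t[140:270,190:350,::-1],None,fx=4,fy=4,interpolation=3))
corr(471.2,-10.9,139.5)"
```

```text
t 8.1 pos [469.8 -13.  166.2] d_cm [ 0.14  0.21 -2.67] tiltfix [ 0.    -0.005  0.   ] yaw -0.144 dyaw None gap 0.272 F [-0.2 -0.  -4. ]
```

View pics/side4.png

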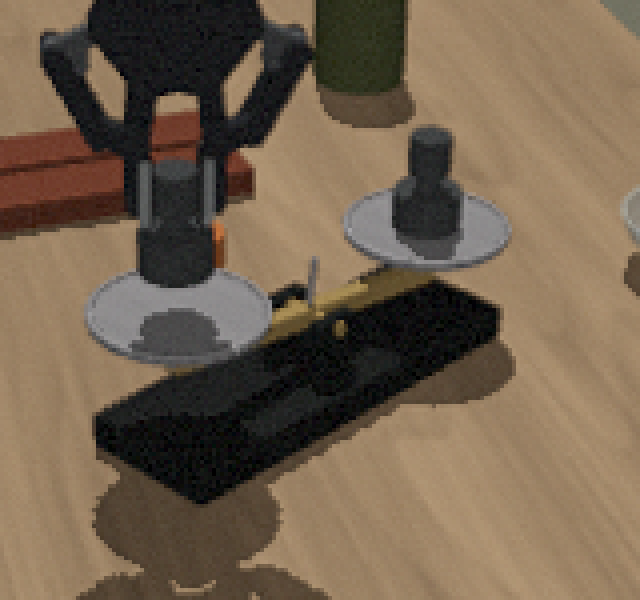

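weight_b hangs above the empty pan, with its shadow inside the pan at crop (180,330). weight_a stands on the far pan. Lowering gently.

Emit:
carry_out(moves=[0.1, 0.2, -0.8, 0, -0.005, 0, 0, 0, -0.8, 0, 0, 0, 0, 0, -0.5, 0, 0, 0, 0, 0, -0.2, 0, 0, 0, 0, 0, -0.2, 0, 0, 0])

```text
t: 8.6
eef_pos: [471.4, -12.6, 139.4]
ee_rot: [0.997, -0.074, -0.0, 0.0]
ft_force: [0.2, -0.4, -2.4]
finger_gap: 0.27
```

```bash
python3 -c "
from h import *
corr(471.2,-10.9,139.5)
for i in range(2): f=manip.grab_frame('side')
corr(471.2,-10.9,139.5)"
```

```text
t 8.6 pos [471.4 -12.6 139.4] d_cm [-0.02  0.17  0.01] tiltfix [ 0.001 -0.     0.   ] yaw -0.147 dyaw None gap 0.27 F [ 0.2 -0.4 -2.4]
t 8.7 pos [471.5 -12.5 139.6] d_cm [-0.03  0.16 -0.01] tiltfix [0.001 0.    0.   ] yaw -0.147 dyaw None gap 0.275 F [-0.5 -0.5 -4. ]
```

Emit:
carry_out(moves=[0, 0, -0.1, 0, 0, 0, 0, 0, -0.1, 0, 0, 0])

```text
t: 8.9
eef_pos: [471.8, -12.5, 138.3]
ee_rot: [0.997, -0.074, 0.0, 0.0]
ft_force: [-1.2, -0.3, -0.7]
finger_gap: 0.274
```

```bash
python3 -c "
from h import *
for i in range(3): corr(471.2,-10.9,139.5);f=manip.grab_frame('side')
cv2.imwrite('pics/side5.png',cv2.resize(f[130:280,210:370,::-1],None,fx=4,fy=4,interpolation=3))"
```

```text
t 8.9 pos [471.8 -12.5 138.3] d_cm [-0.06  0.16  0.12] tiltfix [0.001 0.001 0.   ] yaw -0.147 dyaw None gap 0.274 F [-1.2 -0.3 -0.7]
t 8.95 pos [471.7 -12.5 138.2] d_cm [-0.05  0.16  0.13] tiltfix [0.001 0.001 0.   ] yaw -0.147 dyaw None gap 0.275 F [-1.2 -0.6 -0.8]
t 9.0 pos [471.8 -12.5 138.3] d_cm [-0.06  0.16  0.12] tiltfix [0.001 0.001 0.   ] yaw -0.147 dyaw None gap 0.272 F [-1.7  0.  -0.8]
```

View pics/side5.png

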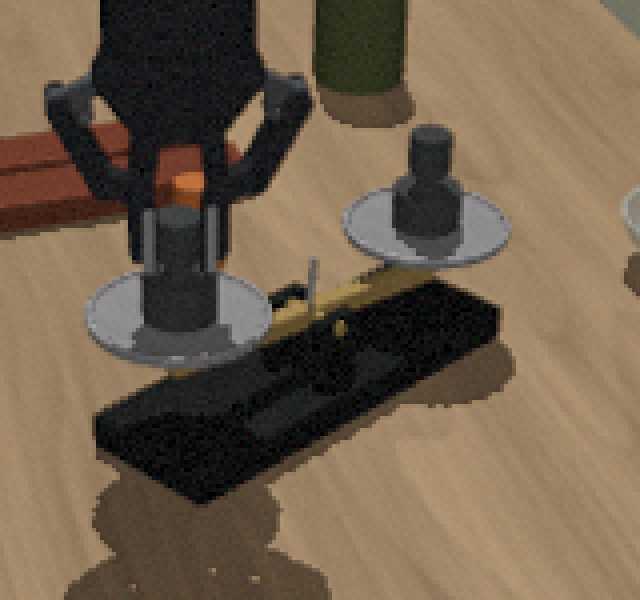

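The weight is seated near the pan centre and the pan is carrying most of it (tool force −0.8 N). Letting go.

Emit:
carry_out(moves=[0, 0, 0, 0, 0, 0, 0, 0, 0, 0, 0, 0, 0, 0, 0, 0, 0, 0, 0, 0, 0, 0, 0, 0], gripper=60)

```text
t: 9.45
eef_pos: [474.0, -12.5, 139.7]
ee_rot: [0.997, -0.074, 0.003, 0.0]
ft_force: [-0.4, -0.3, 0.2]
finger_gap: 0.601
```

```bash
python3 -c "
from h import *
corr(471.2,-10.9,139.5);f=manip.grab_frame('side')
cv2.imwrite('pics/side6.png',cv2.resize(f[130:280,210:370,::-1],None,fx=4,fy=4,interpolation=3))"
```

```text
t 9.45 pos [474.  -12.5 139.7] d_cm [-0.28  0.16 -0.02] tiltfix [0.001 0.005 0.   ] yaw -0.147 dyaw None gap 0.601 F [-0.4 -0.3  0.2]
```

View pics/side6.png

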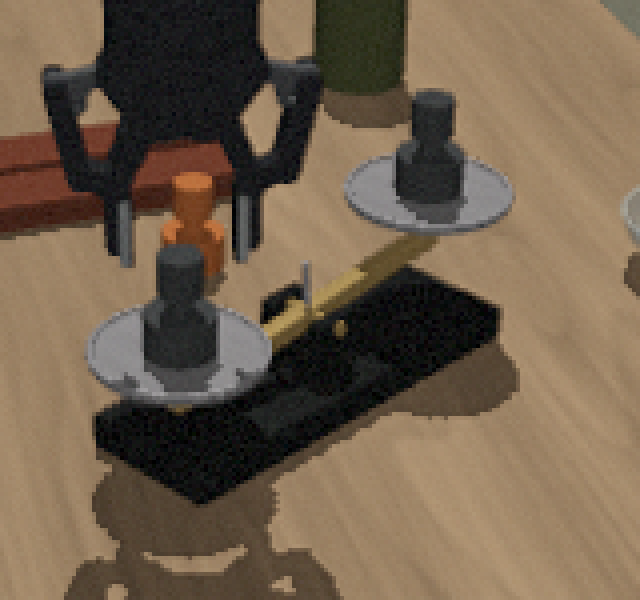

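weight_b's pan (near, crop y≈350) went down and weight_a's rose, so weight_b is heavier. I'll wait for it to settle and confirm with the top view.

Emit:
carry_out(moves=[-0.2, 0.1, 0.5, 0, 0.005, 0, 0, 0, 0, 0, 0, 0, 0, 0, 0, 0, 0, 0, 0, 0, 0, 0, 0, 0, 0, 0, 0, 0, 0, 0, 0, 0, 0, 0, 0, 0])

```text
t: 10.1
eef_pos: [472.0, -11.4, 145.4]
ee_rot: [0.997, -0.073, 0.0, 0.001]
ft_force: [-0.5, -0.3, 0.1]
finger_gap: 0.598
```

```bash
python3 -c "
from h import *
corr(471.2,-10.9,115.5);f=manip.grab_frame('side')
D=[d['rect'] for d in manip.trace('side','weight_b')]
for r in D: print(np.round(r))
exp=proj(C['side'],wpts(471.2,-12,68)); er=rect(exp)
r=min(D,key=lambda r:np.abs(np.array(r)-er).sum()); print(er.round(1),r,fitw([('side',r)],68,[471,-12]))
ea=rect(proj(C['side'],wpts(644,93,92))); r=min(D,key=lambda r:np.abs(np.array(r)-ea).sum()); print(ea.round(1),fitw([('side',r)],92,[644,93]))
cv2.imwrite('pics/side7.png',cv2.resize(f[130:280,210:370,::-1],None,fx=4,fy=4,interpolation=3))"
```

```text
t 10.1 pos [472.  -11.4 145.4] d_cm [-0.08  0.05 -2.99] tiltfix [0.001 0.001 0.   ] yaw -0.147 dyaw None gap 0.598 F [-0.5 -0.3  0.1]
[260. 359. 284. 401.]
[301. 294. 326. 334.]
[247. 174. 268. 201.]
[245. 191. 264. 222.]
[308. 151. 328. 181.]
[244.6 190.8 264.  223.2] [245.2, 191.2, 263.8, 222.4] (array([471.84763498, -11.22986622]), array([-0.4, -0.7,  0.4,  0.5]))
[308.4 151.4 326.6 180.9] (array([644.64744691,  93.39166729]), array([ 1. , -0.1, -1. ,  0.1]))
```

View pics/side7.png

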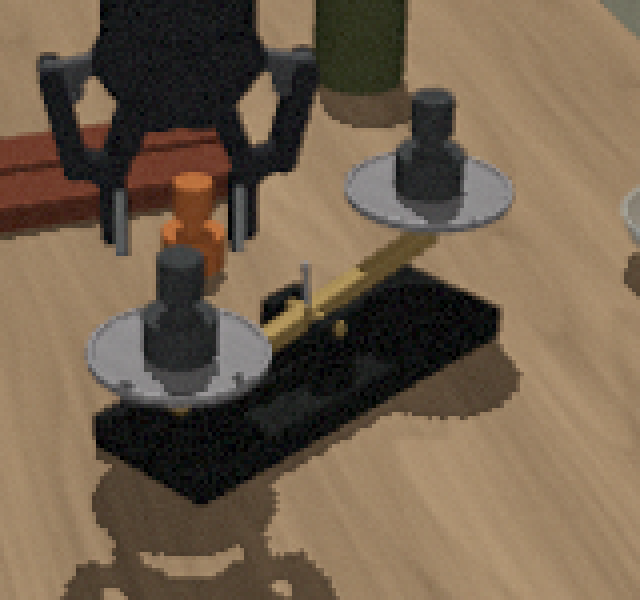

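It has settled: weight_b is down at z 68, fitted at (472,−11), and weight_a is up at z 92. Regrasping weight_b.

Emit:
carry_out(moves=[0, 0, -1, 0, 0, 0, 0, 0, -1, 0, 0, 0, 0, 0, -0.7, 0, 0, 0, 0, 0, -0.2, 0, 0, 0])

```text
t: 10.6
eef_pos: [471.7, -11.4, 113.6]
ee_rot: [0.997, -0.074, 0.0, 0.001]
ft_force: [0.3, -0.5, -0.8]
finger_gap: 0.6
```

```bash
python3 -c "
from h import *
for i in range(2): corr(471.8,-11.3,115.5);f=manip.grab_frame('side')
cv2.imwrite('pics/side8.png',cv2.resize(f[130:280,210:370,::-1],None,fx=4,fy=4,interpolation=3))"
```

```text
t 10.6 pos [471.7 -11.4 113.6] d_cm [0.01 0.01 0.19] tiltfix [0.001 0.    0.   ] yaw -0.147 dyaw None gap 0.6 F [ 0.3 -0.5 -0.8]
t 10.65 pos [471.5 -11.4 113.5] d_cm [0.03 0.01 0.2 ] tiltfix [ 0.001 -0.     0.   ] yaw -0.147 dyaw None gap 0.602 F [0.9 1.2 0.6]
```

View pics/side8.png

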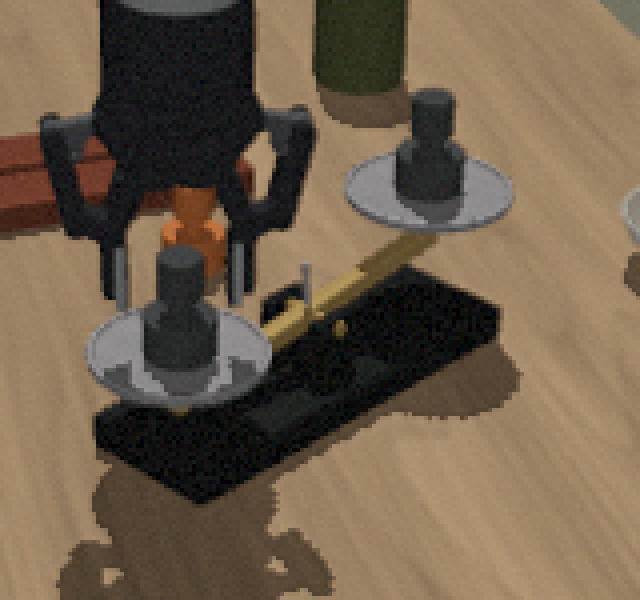

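The jaws are either side of weight_b's knob. Closing.

Emit:
carry_out(moves=[0, 0, 0.2, 0, 0, 0, 0, 0, 0, 0, 0, 0, 0, 0, 0, 0, 0, 0, 0, 0, 0, 0, 0, 0], gripper=0)

```text
t: 11.1
eef_pos: [472.3, -11.5, 116.9]
ee_rot: [0.997, -0.074, 0.001, 0.001]
ft_force: [-1.2, 0.3, -1.2]
finger_gap: 0.273
```

Emit:
carry_out(moves=[0, 0, 0.3, 0, 0, 0, 0, 0, 0.3, 0, 0, 0, 0, 0, 0.3, 0, 0, 0, 0, 0, 0.3, 0, 0, 0, 0, 0, 0.3, 0, 0, 0, 0, 0, 0.3, 0, 0, 0, 0, 0, 0.3, 0, 0, 0, 0, 0, 0.3, 0, 0, 0, 0, 0, 0.3, 0, 0, 0, 0, 0, 0.3, 0, 0, 0, 0, 0, 1, 0, 0, 0, 0, 0, 2, 0, 0, 0])

```text
t: 12.3
eef_pos: [468.8, -11.4, 177.6]
ee_rot: [0.997, -0.074, -0.003, 0.001]
ft_force: [0.3, 0.4, -3.6]
finger_gap: 0.269
```

```bash
python3 -c "
from h import *
corr(471.8,-11.3,180)
for i in range(2): f=manip.grab_frame('side')
corr(471.8,-11.3,180)
cv2.imwrite('pics/side9.png',cv2.resize(f[100:280,190:370,::-1],None,fx=3.2,fy=3.2,interpolation=3))"
```

```text
t 12.3 pos [468.8 -11.4 177.6] d_cm [0.3  0.01 0.24] tiltfix [ 0.001 -0.006  0.   ] yaw -0.147 dyaw None gap 0.269 F [ 0.3  0.4 -3.6]
t 12.4 pos [471.8 -11.4 180.5] d_cm [-0.    0.01 -0.05] tiltfix [0.001 0.001 0.   ] yaw -0.147 dyaw None gap 0.27 F [ 0.6 -1.2 -4.2]
```

View pics/side9.png

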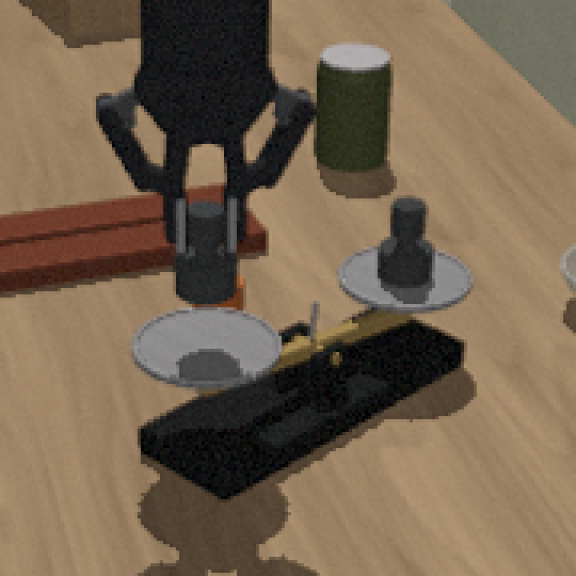

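weight_b is lifted and upright, and weight_a stands on its pan, which is down again. Next is the board centre at about (467,315).

```bash
python3 -c "
from path import arc
arc((471.8,-11.4),(467,315),180,180,12,.6)"
```

```text
0.76,2.45,0.00,0,0,0.050, 0.63,2.52,0.00,0,0,0.050, 0.49,2.59,0.00,0,0,0.050, 0.35,2.65,0.00,0,0,0.050, 0.21,2.71,0.00,0,0,0.050, 0.06,2.75,0.00,0,0,0.050, -0.09,2.79,0.00,0,0,0.050, -0.25,2.82,0.00,0,0,0.050, -0.41,2.83,0.00,0,0,0.050, -0.57,2.84,0.00,0,0,0.050, -0.74,2.85,0.00,0,0,0.050, -0.91,2.84,0.00,0,0,0.050,
```

Emit:
carry_out(moves=[0.8, 2.4, 0.1, 0, 0, 0.05, 0.6, 2.5, 0.1, 0, 0, 0.05, 0.5, 2.6, 0.1, 0, 0, 0.05, 0.4, 2.6, 0, 0, 0, 0.05, 0.2, 2.7, 0, 0, 0, 0.05, 0.1, 2.7, 0, 0, 0, 0.05, -0.1, 2.8, 0, 0, 0, 0.05, -0.2, 2.8, 0, 0, 0, 0.05, -0.4, 2.8, 0, 0, 0, 0.05, -0.6, 2.8, 0, 0, 0, 0.05, -0.7, 2.8, 0, 0, 0, 0.05, -0.9, 2.8, 0, 0, 0, 0.05])

```text
t: 13.6
eef_pos: [468.7, 320.3, 178.5]
ee_rot: [0.973, 0.232, 0.001, 0.002]
ft_force: [0.5, -0.5, -3.8]
finger_gap: 0.272
```

```bash
python3 -c "
from h import *
corr(467,315,90)
for i in range(2): f=manip.grab_frame('side')
corr(467,315,90)"
```

```text
t 13.6 pos [468.7 320.3 178.5] d_cm [-0.17 -0.53 -8.85] tiltfix [0.003 0.003 0.   ] yaw 0.469 dyaw None gap 0.272 F [ 0.5 -0.5 -3.8]
t 13.7 pos [467.9 322.5 178.4] d_cm [-0.09 -0.75 -8.84] tiltfix [0.001 0.002 0.   ] yaw 0.472 dyaw None gap 0.27 F [ 0.7 -1.  -3.6]
```

Emit:
carry_out(moves=[-0.1, -0.7, -2, 0, 0, 0, 0, 0, -3, 0, 0, 0, 0, 0, -2.5, 0, 0, 0, 0, 0, -1, 0, 0, 0])

```text
t: 14.1
eef_pos: [467.8, 316.1, 91.5]
ee_rot: [0.972, 0.234, 0.003, 0.0]
ft_force: [-1.1, -1.0, -4.8]
finger_gap: 0.273
```

```bash
python3 -c "
from h import *
for i in range(2): f=manip.grab_frame('side')
corr(467,315,66.5)
cv2.imwrite('pics/side10.png',cv2.resize(f[80:240,150:330,::-1],None,fx=3.5,fy=3.5,interpolation=3))"
```

```text
t 14.2 pos [467.9 316.1  92.3] d_cm [-0.09 -0.11 -2.58] tiltfix [-0.     0.006  0.   ] yaw 0.473 dyaw None gap 0.274 F [ 0.1 -0.1 -4.1]
```

View pics/side10.png

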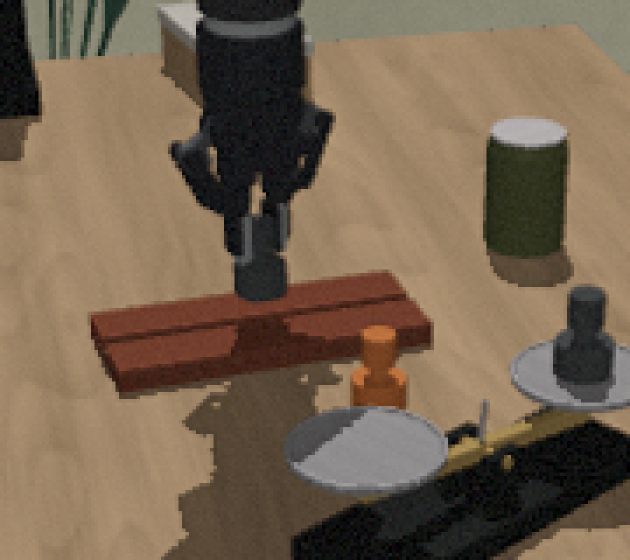

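The weight hangs over the middle of the board. Lowering.

Emit:
carry_out(moves=[-0.1, -0.1, -1, 0, 0.006, 0, 0, 0, -0.9, 0, 0, 0, 0, 0, -0.3, 0, 0, 0, 0, 0, -0.2, 0, 0, 0])

```text
t: 14.6
eef_pos: [469.6, 316.2, 69.9]
ee_rot: [0.972, 0.234, 0.002, -0.001]
ft_force: [-0.9, -0.3, -4.4]
finger_gap: 0.274
```

```bash
python3 -c "
from h import *
for i in range(3): corr(467,315,66.5);f=manip.grab_frame('side')
"
```

```text
t 14.6 pos [469.6 316.2  69.9] d_cm [-0.26 -0.12 -0.34] tiltfix [-0.004  0.004  0.   ] yaw 0.472 dyaw None gap 0.274 F [-0.9 -0.3 -4.4]
t 14.65 pos [469.5 316.1  69.6] d_cm [-0.25 -0.11 -0.31] tiltfix [-0.003  0.004  0.   ] yaw 0.472 dyaw None gap 0.27 F [ 0.5  0.2 -4.3]
t 14.7 pos [469.4 316.1  69.9] d_cm [-0.24 -0.11 -0.34] tiltfix [-0.003  0.004  0.   ] yaw 0.472 dyaw None gap 0.275 F [ 0.4  0.3 -3.9]
```

Emit:
carry_out(moves=[0, 0, -0.2, -0.003, 0.004, 0, 0, 0, -0.1, 0, 0, 0, 0, 0, -0.1, 0, 0, 0])

```text
t: 15.05
eef_pos: [470.1, 316.8, 66.8]
ee_rot: [0.972, 0.234, 0.001, -0.0]
ft_force: [0.1, 0.1, -4.0]
finger_gap: 0.274
```

```bash
python3 -c "
from h import *
for i in range(3): corr(467,315,66.5);f=manip.grab_frame('side')
"
```

```text
t 15.05 pos [470.1 316.8  66.8] d_cm [-0.31 -0.18 -0.03] tiltfix [-0.001  0.001  0.   ] yaw 0.472 dyaw None gap 0.274 F [ 0.1  0.1 -4. ]
t 15.1 pos [470.2 316.8  66.8] d_cm [-0.32 -0.18 -0.03] tiltfix [-0.001  0.001  0.   ] yaw 0.472 dyaw None gap 0.271 F [-0.1  0.1 -3.2]
t 15.15 pos [470.1 316.8  66.8] d_cm [-0.31 -0.18 -0.03] tiltfix [-0.001  0.001  0.   ] yaw 0.472 dyaw None gap 0.272 F [ 0.9  0.2 -3.6]
```

Emit:
carry_out(moves=[0, 0, -0.1, 0, 0, 0, 0, 0, -0.1, 0, 0, 0])

```text
t: 15.4
eef_pos: [470.2, 316.9, 66.6]
ee_rot: [0.972, 0.234, 0.001, -0.001]
ft_force: [-3.5, -2.5, 9.4]
finger_gap: 0.277
```

```bash
python3 -c "
from h import *
for i in range(3): corr(467,315,66.5);f=manip.grab_frame('side')
"
```

```text
t 15.4 pos [470.2 316.9  66.6] d_cm [-0.32 -0.19 -0.01] tiltfix [-0.002  0.001  0.   ] yaw 0.472 dyaw None gap 0.277 F [-3.5 -2.5  9.4]
t 15.45 pos [470.2 316.9  66.6] d_cm [-0.32 -0.19 -0.01] tiltfix [-0.002  0.001  0.   ] yaw 0.472 dyaw None gap 0.276 F [-3.  -2.2  5.9]
t 15.5 pos [470.2 316.9  66.6] d_cm [-0.32 -0.19 -0.01] tiltfix [-0.002  0.002  0.   ] yaw 0.472 dyaw None gap 0.271 F [-3.7 -1.9  5.9]
```

The weight is firmly seated. Opening, then rising.

Emit:
carry_out(moves=[0, 0, 0, 0, 0, 0, 0, 0, 0, 0, 0, 0, 0, 0, 0, 0, 0, 0], gripper=60)

```text
t: 15.85
eef_pos: [471.6, 317.7, 68.1]
ee_rot: [0.972, 0.234, 0.003, -0.001]
ft_force: [-0.6, -0.5, 0.7]
finger_gap: 0.599
```

```bash
python3 -c "
from h import *
f=manip.grab_frame('side');corr(470,316.9,66.5)
cv2.imwrite('pics/side11.png',cv2.resize(f[80:240,150:330,::-1],None,fx=3.5,fy=3.5,interpolation=3))
"
```

```text
t 15.9 pos [471.6 317.8  68.2] d_cm [-0.16 -0.09 -0.17] tiltfix [-0.004  0.005  0.   ] yaw 0.472 dyaw None gap 0.601 F [ 0.6  0.4 -0.2]
```

View pics/side11.png

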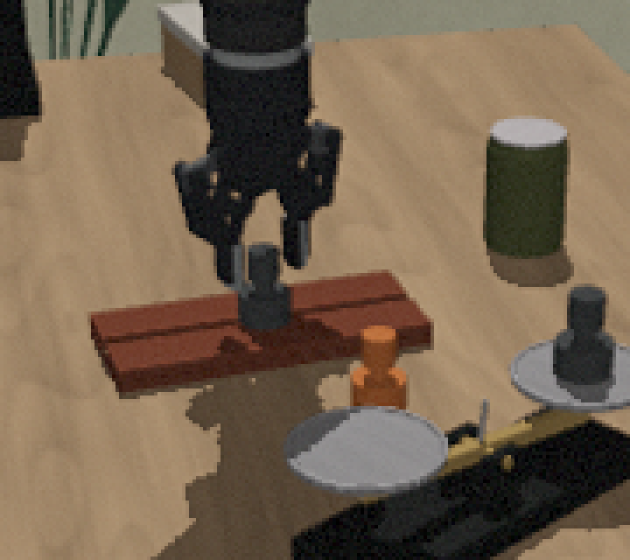

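The jaws are open and the weight stands upright over the groove. Rising straight up.

Emit:
carry_out(moves=[-0.1, -0.1, 1, 0, 0, 0, 0, 0, 2, 0, 0, 0, 0, 0, 4, 0, 0, 0, 0, 0, 4, 0, 0, 0, 0, 0, 3, 0, 0, 0, 0, 0, 1, 0, 0, 0, 0, 0, 0, 0, 0, 0, 0, 0, 0, 0, 0, 0, 0, 0, 0, 0, 0, 0])

```text
t: 16.8
eef_pos: [468.2, 314.9, 224.4]
ee_rot: [0.972, 0.234, 0.002, -0.001]
ft_force: [-0.3, -0.4, -0.8]
finger_gap: 0.6
```

```bash
python3 -c "
from h import *
f=manip.grab_frame('side');corr(470,316.9,200)
D=[d['rect'] for d in manip.trace('side','weight_b')]
for z,x0 in ((18,(469,316)),(68,(644,93))):
    e=rect(proj(C['side'],wpts(*x0,z))); r=min(D,key=lambda r:np.abs(np.array(r)-e).sum()); print(z,fitw([('side',r)],z,x0))
cv2.imwrite('pics/side12.png',cv2.resize(f[80:270,150:350,::-1],None,fx=3,fy=3,interpolation=3))
"
```

```text
t 16.85 pos [467.9 314.8 224.1] d_cm [ 0.21  0.21 -2.41] tiltfix [-0.002  0.002  0.   ] yaw 0.472 dyaw None gap 0.597 F [-0.5 -0.5 -0.4]
18 (array([467.49659662, 321.8868223 ]), array([-0.4, -0.4,  0.4,  0.3]))
68 (array([500.13925106,  81.71253298]), array([ 0.4, -4.6, -0.4,  2.1]))
```

View pics/side12.png

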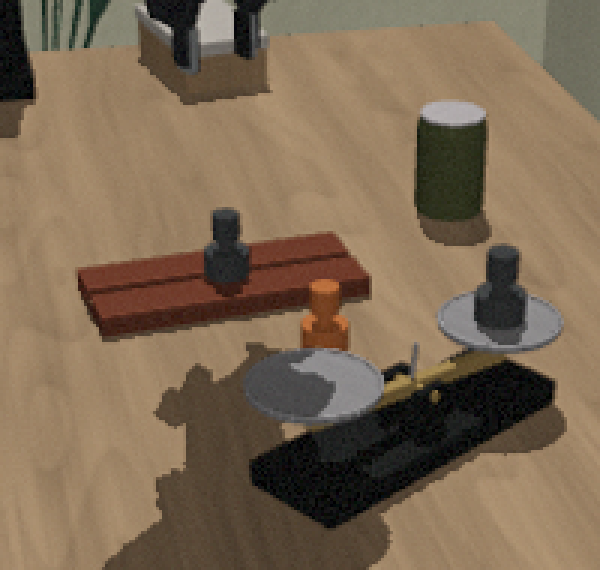

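weight_b stands on the board, fitted within about 6 mm of its centre. weight_a stands upright in its lowered pan at crop (500,300), and the gripper is well clear. The second fit locked onto the orange look-alike because the detector missed weight_a, so I'm relying on the picture for that one.

```bash
python3 -c "
from h import *
print(manip.sign_off())"
```

```text
the job is handed in; nothing more can be done
None
```

I set weight_b on the empty pan and let go. It sank and weight_a rose, so weight_b is the heavier. I then lifted it off slowly and stood it upright on the cherry board, leaving weight_a standing on its own pan. I handed the job in at about 17 s.

**Last checks:**
- **weight_b:** the side-view fit put it at (467, 322) mm, within about 6 mm of the board's centre and upright.
- **weight_a:** the last picture shows it upright in its lowered pan. My final fit for it failed because the network missed it and the fit locked onto the orange look-alike. The last good fit, made while its pan was up, put it about 2 mm from the pan's centre.
- **Robot:** the gripper was open and about 150 mm above the board, touching nothing. The highest tool force I read was about 10 N, while pressing weight_b onto the board.

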